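# Press the tube onto the suction head and park it

### The arm

A 7-joint arm with a two-finger parallel gripper is mounted at the origin on a cart in front of the work surface, level with it; the furniture and walls round the work are solid. World frame = base frame: x ahead of the robot, y to its left, z up, the work surface at z = 0. Lengths are in m, angles in degrees, forces in N, time in s.
With the tool pointing down it reaches from about 0.4 to 0.85 m from the base axis. Payload 4.5 kg.
Tool frame: the origin (TCP) lies at the very end of the fingers, on their centre line; the grasp point (between the pads) lies robot.tcp_to_grasp behind it (robot.tcp_to_grasp is the distance from the TCP to the grasp point, in m); z points along the fingers, y is the line along which they close (so a half turn about z gives the same grasp; the last joint's range is limited). The gripper opens to 85 mm and grips with 20 to 120 N. Pads are 22 mm wide; open, the fingers measure 114 mm over their backs; the gripper's body (76 mm by 85 mm) begins 54 mm behind the grasp point. The pads swing forward as they close: fully open they stand 13 mm farther back than shut.
Start: joints at [76.765, 39.483, -11.15, 89.685, 9.013, 51.709, -12.324], TCP at [0.164, -0.603, 0.231] pointing down, gripper open.
Joint ranges: [-172.22, 172.22], [-26.19, 119.32], [-84.43, 86.54], [7.71, 146.69], [-57.33, 237.33], [2.42, 119.75], [-152.13, 152.13]. Speed limits (degrees/s): [147.25, 147.25, 180, 180, 180, 180, 180].

### API

Orientations are given as a 3x3 rotation matrix whose columns are the frame's x, y, z axes.
In Python, from bench import robot, optics, order gives the robot as it stands.
- The arm moves only by the shell command python3 -m jog 'ROWS' [OPENING] [FORCE]. ROWS is JSON, a list that holds one entry, the list of rows, each a list of 4 numbers: the shift along the tool's x, y, z in cm, then the turn about the tool's z in degrees. A call has exactly 8 rows; each row is the pose to reach, as a shift and turn from the pose commanded when the call began, along the tool's axes at that moment; what a row does not reach only later rows make up. A row lasts 1/12 s, in which the tool goes at most 41.7 mm and 7.16 degrees, less where a joint would pass 70% of its speed; a pose out of reach is approached as far as the arm can. A call with a gripper value outside its range is refused whole. OPENING is the finger opening in cm, from 0 to 8.54, set as the call begins (- or left out, the last holds). The fingers move at their own pace and stop on an object; FORCE is the grip in N (left out, the last holds). Time passes only in rows, so rows that repeat a pose let the fingers close, or fill a call up. It gives the time, the measured TCP pose, the force, the opening and the grip force at its end, in the units of the state.
- robot.observe(): the state, without advancing time (a new reading comes with each control period).
- optics.capture(name): name is "scene" or "top" or "wrist"; returns the picture (400x640x3 uint8, red, green, blue); there is no depth.
- optics.camera_params(name): a dict with "K" (3x3 intrinsics, pixels), "R" (3x3) and "t" (3): a world point X has camera coordinates R X + t. Camera axes: x right, y down, z forward; pixel columns grow to the right and rows downward; lengths in m; the calibration is good to about 2 mm. A picture is of the moment at which its call begins: read the wrist's pose just before it. camera_params takes no time and is no camera call; for the wrist camera it gives the pose at the moment of the call.
- order.hand_in(): hands the job in; it is judged then, once.
The state is a dict: "clock": time; "joint_pos": joint angles; "qvel": joint speeds; "effort": joint torques, N m; "ee_pos": TCP position; "tool_rot": TCP orientation; "contact_force": force on the tool from outside, world axes, zero at the start; "torque": the same for the moment, N m; "width": finger opening in m; "grip_force": force on a finger pad.
Only numpy, scipy, OpenCV 4.12 (cv2) and the standard library are available. Lean on these libraries where they do the work, as an engineer would, in place of code of your own. Each camera call takes 0.05 s, during which the arm holds its last target. There are 200 camera calls.

### The job

Put the blue suction tube over the white tapered spigot of the wide grey suction head and press it down firmly until it is fully home on the collar and friction alone holds it. Then lift the head by the tube, without touching the head itself, carry it across and set it down, not dropped, flat inside the yellow parking tray, its long side along the tray's. Let go, leaving the tube pressed on and upright, and leave the round orange head and the other things where they are.

Things in the scene. Friction and masses are not known exactly. Their poses are not given: they have to be found in the camera images.
- tube: blue suction tube, upright on the desk, open tapered bore downward, 120 mm tall, 0.12 kg. Origin: centre of its lower mouth; z up. Ribbed cuff 46 mm across over the lowest 58 mm; above that round, 40 mm across. The bore narrows from 33.6 mm at the mouth to 28.6 mm at 45 mm depth. Yaw is free.
- tube_grip (a point): point on the tube's axis 90 mm above its mouth: middle of the plain 40 mm round grip (58 to 110 mm), under a slight 42 mm collar. A good place to hold it.
- wide_head: wide suction head, loose on the desk: grey body on a black brush skirt, 120 mm (x) by 52 mm (y), with a white tapered spigot upright in its middle. Origin: centre of the underside; z up. A collar's top is 37 mm above the underside; the spigot rises from there to 82 mm. Same both ways round. About 0.2 kg.
- spigot_root (a point): foot of the spigot on the wide head: on its axis, at the collar's top. Spigot 45 mm high, 35 mm across here, 30 mm near the tip, rim chamfered to 26 mm. Put on loosely, the tube stops with its mouth about 12 mm above this point and comes off again; a straight push of 12 to 20 N spreads its slightly elastic bore and takes it home, mouth on the collar, where it holds 4 N or more.
- tray: yellow shallow parking tray with dark rubber floor, fixed on the desk; 160 mm (x) by 92 mm (y), rim 12 mm high and 4 mm thick, inside 152 by 84 mm, floor 4 mm above its underside. Origin: centre of the underside; x along its long side. The head belongs in it with its x along the tray's x, either way round.
- round_head: round brush head, orange with black skirt, 66 mm in diameter, with a like white spigot, 82 mm tall in all; loose. Not wanted: leave it. Origin: centre of the underside.
- note_block: pad of grey-white notes, 98 x 99 x 33 mm, loose, off to the left. Leave it.
- marker: black marker pen, 104 mm long, 14 mm thick, loose, towards the back. Leave it.
Mind the look-alikes: they are no part of the job. There is more than one size of the tray; the one meant has the size given above.

How it is judged:
By the outcome, as a careful person would: the job done as asked, in the order asked, and still so for the second after the job is handed in, with the robot touching nothing.
It also fails if it takes over 64 s, if anything falls off the work surface, if the arm or the gripper's body presses on something with over 40 N, if the wrist force passes 120 N, or if a joint passes its speed limit or range.

## Working session

There is one attempt and no reset: what is moved stays moved. The work goes in short steps, Python scripts to look and compute and a shell command to move; the robot and the scene stay as the last step left them, time stands still between calls to the robot, and variables do not carry over. Pictures are saved under pics/ and viewed, at most 10 in all, crops included, and the job is handed in when it is done.

```bash
mkdir -p pics; python3 - <<'E'
from bench import robot, optics
import cv2,numpy as np
s=robot.observe(); print(s['clock'],s['ee_pos'],np.round(s['tool_rot'],3).tolist(),s['width'],robot.tcp_to_grasp)
for n in ("scene","top"):
    p=optics.camera_params(n); print(n,np.round(p['K'],1).tolist(),np.round(p['R'],4).tolist(),np.round(p['t'],4))
    cv2.imwrite(f"pics/{n}0.png",optics.capture(n)[:,:,::-1])
E
```

```text
0.0 [ 0.16335693 -0.60259999  0.23048753] [[0.965, 0.262, -0.001], [0.262, -0.965, 0.002], [-0.0, -0.002, -1.0]] 0.08528552876521597 0.0187
scene [[449.9, 0.0, 318.5], [0.0, 449.9, 201.8], [0.0, 0.0, 1.0]] [[-0.8262, -0.5632, -0.0161], [-0.3177, 0.4893, -0.8122], [0.4654, -0.6659, -0.5831]] [0.536  0.154  1.4195]
top [[373.6, 0.0, 321.9], [0.0, 373.6, 198.9], [0.0, 0.0, 1.0]] [[-0.0195, -0.9998, -0.0007], [-0.9865, 0.0194, -0.1625], [0.1625, -0.0025, -0.9867]] [0.1733 0.5624 0.9326]
```

View pics/top0.png

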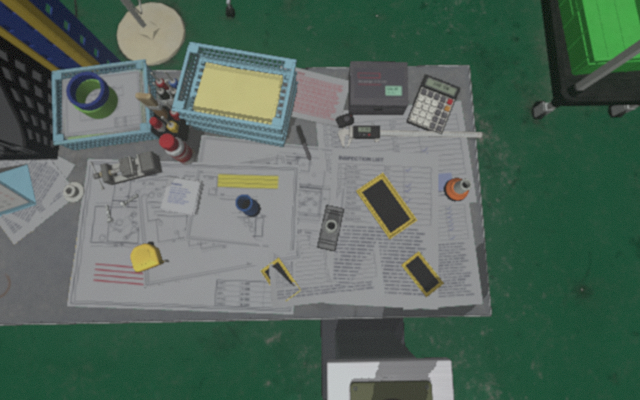

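View pics/scene0.png

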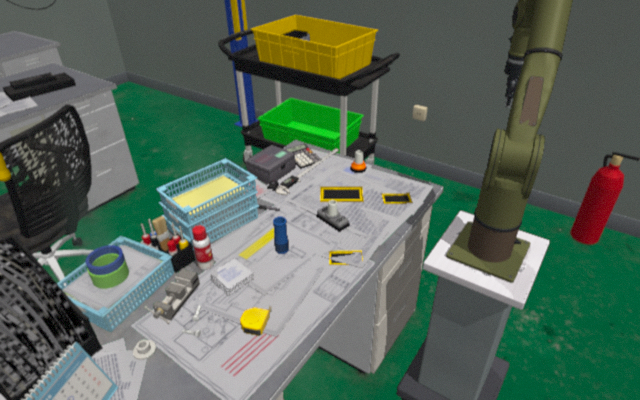

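The top picture shows the tube at (247,204), the wide head at (331,228), a large tray at (387,205), a small tray at (423,274), an odd yellow frame at (279,272) and the round head at (457,189). Possible mix-ups:
- **Tray:** (387,205) against (423,274) and (279,272).
- **Head:** wide head (331,228) against round head (457,189).
- **Tube:** (247,204) against the blue ring at (88,92).

I'll measure these and check them in a close crop.

```bash
cat > h.py <<'E'
import numpy as np, cv2
from bench import robot, optics
def world(p,u,v,z):
    d=p['R'].T@np.linalg.solve(p['K'],[u,v,1.]); c=-p['R'].T@p['t']
    return c+d*(z-c[2])/d[2]
def pix(p,X):
    q=p['K']@(p['R']@np.asarray(X,float)+p['t']); return q[:2]/q[2]
def totool(dx,dy,dz=0):
    "world shift (m) -> tool axes cm"
    return np.round(100*np.array(robot.observe()['tool_rot']).T@[dx,dy,dz],2)
E
python3 - <<'E'
from h import *
p=optics.camera_params('top'); im=cv2.imread('pics/top0.png')
hsv=cv2.cvtColor(im,cv2.COLOR_BGR2HSV)
m=cv2.inRange(hsv,(15,130,90),(32,255,255)); m[:165]=0; m[310:]=0
for c in cv2.findContours(m,cv2.RETR_EXTERNAL,cv2.CHAIN_APPROX_NONE)[0]:
    if cv2.contourArea(c)<80: continue
    w=np.array([world(p,*q[0],0.012)[:2] for q in c],np.float32)
    r=cv2.minAreaRect(w*1000); print('yellow',c.mean((0,1)).round(),np.round(r[0],1),np.round(r[1],1),round(r[2],1), np.round(cv2.boxPoints(r)).tolist())
m=cv2.inRange(hsv,(100,110,20),(130,255,255)); 
for c in cv2.findContours(m[150:,200:],cv2.RETR_EXTERNAL,cv2.CHAIN_APPROX_NONE)[0]:
    if cv2.contourArea(c)>60: print('blue',cv2.boundingRect(c))
cr=im[170:300,225:475]; cv2.imwrite('pics/crop0.png',cv2.resize(cr,None,fx=3.2,fy=3.2,interpolation=cv2.INTER_CUBIC))
print('tubetop?',world(p,244,201,.12),'base',world(p,252,212,0),'spigot',world(p,331,224,.082))
E
```

```text
yellow [420. 274.] [367.9 -96.7] [99.5 56. ] 36.7 [[311.0, -104.0], [345.0, -149.0], [425.0, -89.0], [391.0, -45.0]]
yellow [144. 258.] [425.6 636.1] [64.6 67.1] 18.7 [[384.0, 658.0], [406.0, 594.0], [467.0, 615.0], [445.0, 678.0]]
yellow [386. 206.] [551.4 -10.4] [154.1  86.8] 32.8 [[463.0, -16.0], [510.0, -89.0], [640.0, -5.0], [593.0, 68.0]]
tubetop? [0.55194315 0.35076693 0.12      ] base [0.54065982 0.35353701 0.        ] spigot [0.49575715 0.14086166 0.082     ]
```

View pics/crop0.png

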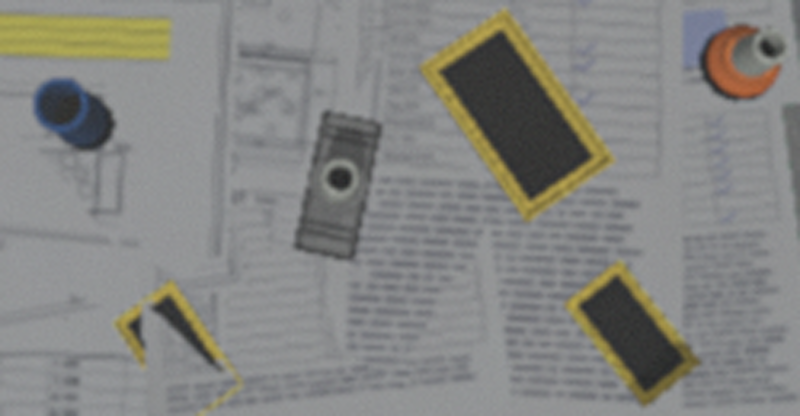

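The large tray measures about 154×87 mm before pixel bleed, so it is the 160×92 one, centred at (0.551,-0.010) with yaw about 33°. The small tray (99×56) is wrong, and the frame at (279,272) is mostly covered. The tube top is at crop (61,107), i.e. px (244.1,203.4), and the spigot top at px (331.6,225.6). Setting out.

```bash
python3 -m jog '[[[4,-0.9,0,0],[8,-1.8,0,0],[12,-2.7,0,0],[16,-3.6,0,0],[20,-4.5,0,0],[24,-5.4,0,0],[28,-6.3,0,0],[31.7,-7.2,0,0]]]' 8.5
python3 -m jog '[[[2,-3.6,0,0],[4,-7.2,0,0],[6,-10.8,0,0],[8,-14.4,0,0],[10,-18,0,0],[12,-21.6,0,0],[14,-25.2,0,0],[16,-28.8,0,0]]]'
python3 - <<'E'
from h import *
p=optics.camera_params('top')
print('tube',world(p,244.1,203.4,.12),'spig',world(p,331.6,225.6,.082))
s=robot.observe();print(s['clock'],s['ee_pos'],s['joint_pos'])
E
```

```text
clock: 0.77
ee_pos: [0.4527, -0.4489, 0.2309]
tool_rot: [[0.965, 0.263, -0.0], [0.263, -0.965, 0.001], [0.0, -0.001, -1.0]]
contact_force: [0.3, 0.9, -0.1]
width: 0.085
grip_force: 0.0
clock: 1.43
ee_pos: [0.5296, -0.129, 0.2311]
tool_rot: [[0.965, 0.262, -0.001], [0.262, -0.965, 0.0], [-0.001, -0.0, -1.0]]
contact_force: [0.6, 0.0, 1.0]
width: 0.0848
grip_force: 0.0
tube [0.54606827 0.35044131 0.12      ] spig [0.49173129 0.13946032 0.082     ]
1.4333 [ 0.52957172 -0.12897235  0.2310612 ] [ 13.4082055   33.36602161  -7.41076173 103.71995851   5.93818045
  43.3268392  -71.9575147 ]
```

```bash
python3 -m jog '[[[0.3,-3.4,-1,0],[0.6,-6.8,-2,0],[0.9,-10.2,-3,0],[1.2,-13.6,-4,0],[1.5,-17,-5,0],[1.8,-20.4,-6,0],[2,-24,-7,0],[2,-27,-7,0]]]'
python3 -m jog '[[[0,0,0,0],[0,0,0,0],[0,0,0,0],[0,0,0,0],[0,0,0,0],[0,0,0,0],[0,0,0,0],[0,0,0,0]]]' >/dev/null
python3 - <<'E'
from h import *
p=optics.camera_params('wrist');im=optics.capture('wrist')
np.savez('w1.npz',**p); cv2.imwrite('pics/w1.png',im[:,:,::-1])
s=robot.observe();print(s['clock'],s['ee_pos'],-p['R'].T@p['t'])
for X in ([.546,.350,.12],[.492,.139,.082],[.551,-.01,.012]): print(pix(p,X))
E
```

```text
clock: 2.1
ee_pos: [0.4786, 0.1381, 0.3029]
tool_rot: [[0.965, 0.263, 0.003], [0.263, -0.965, 0.002], [0.003, -0.001, -1.0]]
contact_force: [-0.2, 0.3, 0.5]
width: 0.0847
grip_force: 0.0
2.8167 [0.47848179 0.13452257 0.30124972] [0.55912743 0.15553844 0.44337726]
[132.93190007  62.2177648 ]
[318.07524169 158.66222213]
[425.68802158 137.51884902]
```

View pics/w1.png

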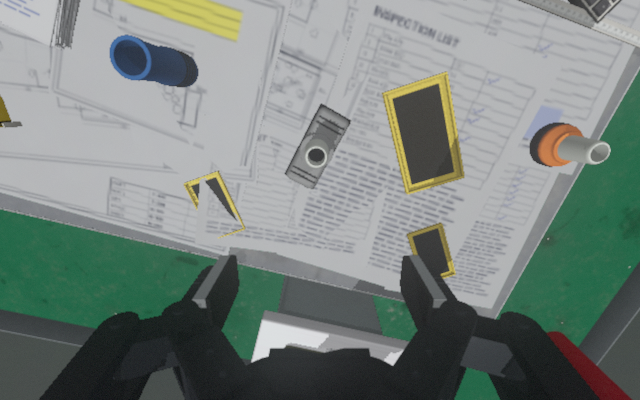

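The wrist view shows the tube's top rim centred at (131,59), the spigot tip at (317,156) and the large tray at (424,132). All of them agree with the top-view estimates. I'll refine the positions from it.

```bash
python3 - <<'E'
from h import *
p=dict(np.load('w1.npz')); im=cv2.imread('pics/w1.png')
hsv=cv2.cvtColor(im,cv2.COLOR_BGR2HSV)
t=world(p,131,59,.12); s=world(p,317,156,.082); print('tube',t,'spig',s)
m=cv2.inRange(hsv,(15,110,90),(34,255,255)); m[:65]=0; m[200:]=0; m[:,:375]=0; m[:,480:]=0
c=max(cv2.findContours(m,cv2.RETR_EXTERNAL,cv2.CHAIN_APPROX_NONE)[0],key=cv2.contourArea)
r=cv2.minAreaRect(np.array([world(p,*q[0],.012)[:2]*1000 for q in c],np.float32)); print('tray',r)
# head top corners: left edge / right edge of grey body (approx z 0.02)
for z in (.015,.03):
    a=[world(p,u,v,z)[:2] for u,v in ((321,105),(287,178),(350,122),(314,188))]
    for i,j in ((1,0),(3,2)):
        d=a[j]-a[i]; print('head yaw',np.degrees(np.arctan2(d[1],d[0])),np.linalg.norm(d))
e=robot.observe()['ee_pos']; print(totool(t[0]-e[0],t[1]-e[1]), e)
E
```

```text
tube [0.54853667 0.35208094 0.12      ] spig [0.49493203 0.14119751 0.082     ]
tray ((551.412109375, -8.365608215332031), (157.65846252441406, 91.78606414794922), 32.87046813964844)
head yaw -10.933840228667782 0.11897335102185985
head yaw -12.788167360159752 0.11267640737782686
head yaw -10.933840228667764 0.11480739629112956
head yaw -12.788167360159745 0.10873094557208926
[ 12.44 -19.17  -0.  ] [0.47848179 0.13452257 0.30124972]
```

```bash
python3 -m jog '[[[1.8,-2.7,0.5,0],[3.6,-5.4,1,0],[5.4,-8.1,2,0],[7.2,-10.8,3,0],[9,-13.5,4,0],[10.8,-16.2,5,0],[12,-18.5,6,0],[12.4,-19.1,6,0]]]' >/dev/null
python3 -m jog '[[[0,0,0,0],[0,0,0,0],[0,0,0,0],[0,0,0,0],[0,0,0,0],[0,0,0,0],[0,0,0,0],[0,0,0,0]]]' 
python3 - <<'E'
from h import *
p=optics.camera_params('wrist');im=optics.capture('wrist')
np.savez('w2.npz',**p); cv2.imwrite('pics/w2.png',im[:,:,::-1])
e=robot.observe()['ee_pos']; print(e, robot.observe()['joint_pos'])
for X in ([.5475,.3515,.12],[.495,.140,.082]): print(pix(p,X))
E
```

```text
clock: 4.15
ee_pos: [0.5481, 0.3514, 0.2415]
tool_rot: [[0.965, 0.261, 0.0], [0.261, -0.965, 0.0], [0.0, 0.0, -1.0]]
contact_force: [-0.7, 0.1, -0.3]
width: 0.0854
grip_force: 0.0
[0.54808384 0.35150962 0.24139946] [ -33.31899701   40.7921262    -6.45624556   84.25543063    5.1374349
   55.23712394 -115.98783216]
[318.44102686 193.13293368]
[476.09020726 267.03428984]
```

View pics/w2.png

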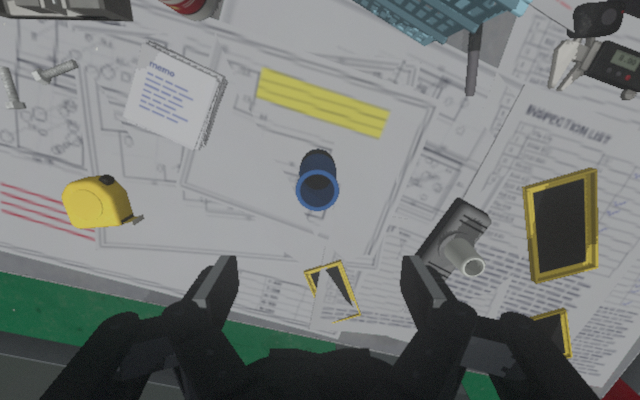

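```bash
python3 - <<'E'
from h import *
p=dict(np.load('w2.npz')); e=robot.observe()['ee_pos']
t=world(p,317,190.3,.12);s=world(p,473,267,.082);print(t,s,t-s, totool(t[0]-e[0],t[1]-e[1]))
E
python3 -m jog '[[[0.1,0,3,0],[0.1,0,6,0],[0.1,0,9,0],[0.1,0,11,0],[0.1,0,13,0],[0.1,0,15,0],[0.1,0,16.5,0],[0.1,0,17,0]]]'
python3 -m jog '[[[0,0,0,0],[0,0,0,0],[0,0,0,0],[0,0,0,0],[0,0,0,0],[0,0,0,0],[0,0,0,0],[0,0,0,0]]]' 3 60
python3 -m jog '[[[0,0,0,0],[0,0,0,0],[0,0,0,0],[0,0,0,0],[0,0,0,0],[0,0,0,0],[0,0,0,0],[0,0,0,0]]]' 3 100
```

```text
[0.54989994 0.3535824  0.12      ] [0.4940681  0.14362635 0.082     ] [0.05583184 0.20995604 0.038     ] [ 0.23 -0.15  0.  ]
clock: 4.87
ee_pos: [0.5476, 0.351, 0.0686]
tool_rot: [[0.965, 0.262, -0.004], [0.262, -0.965, -0.003], [-0.004, 0.002, -1.0]]
contact_force: [0.2, -0.7, 0.4]
width: 0.0851
grip_force: 0.0
clock: 5.53
ee_pos: [0.5499, 0.3526, 0.0728]
tool_rot: [[0.965, 0.262, 0.002], [0.262, -0.965, 0.001], [0.003, -0.001, -1.0]]
contact_force: [-0.3, 0.3, 6.3]
width: 0.039
grip_force: 59.7
clock: 6.2
ee_pos: [0.5499, 0.3526, 0.0729]
tool_rot: [[0.965, 0.262, 0.002], [0.262, -0.965, 0.002], [0.003, -0.001, -1.0]]
contact_force: [-0.8, -0.1, 7.4]
width: 0.038
grip_force: 99.0
```

```bash
python3 -m jog '[[[0,0,-1,0],[0,0,-3,0],[0,0,-5,0],[0,0,-7,0],[0,0,-9,0],[0,0,-11,0],[0,0,-12,0],[0,0,-12,0]]]'
python3 -m jog '[[[-1,1.7,0,0],[-2.5,4.3,0,0],[-4,7,0,0],[-5.6,9.7,0,0],[-7.2,12.5,0,0],[-8.8,15.3,0,0],[-10.2,17.7,0,0],[-10.9,18.9,0,0]]]'
python3 -m jog '[[[0,0,0,0],[0,0,0,0],[0,0,0,0],[0,0,0,0],[0,0,0,0],[0,0,0,0],[0,0,0,0],[0,0,0,0]]]'
python3 - <<'E'
from h import *
o=[]
for n in ('wrist','scene'):
    p=optics.camera_params(n);im=optics.capture(n)[:,:,::-1]
    e=robot.observe()['ee_pos']; print(e)
    u,v=pix(p,[.4945,.1415,.09]); print(n,u,v, pix(p,[.4945,.1415,.082]),pix(p,[e[0],e[1],e[2]-.073]))
    x,y=int(max(0,u-50)),int(max(0,v-60)); c=im[y:y+120,x:x+100]; print(x,y)
    o.append(cv2.resize(c,(400,480),interpolation=cv2.INTER_CUBIC))
cv2.imwrite('pics/fit.png',np.hstack(o))
E
```

```text
clock: 6.87
ee_pos: [0.5504, 0.3528, 0.1941]
tool_rot: [[0.965, 0.261, 0.004], [0.261, -0.965, 0.003], [0.005, -0.002, -1.0]]
contact_force: [0.3, 0.0, -0.8]
width: 0.0386
grip_force: 100.1
clock: 7.53
ee_pos: [0.4911, 0.136, 0.1902]
tool_rot: [[0.966, 0.258, -0.004], [0.258, -0.966, -0.004], [-0.005, 0.003, -1.0]]
contact_force: [-0.2, -1.3, -1.1]
width: 0.0379
grip_force: 100.3
clock: 8.2
ee_pos: [0.4933, 0.1414, 0.1912]
tool_rot: [[0.965, 0.262, 0.0], [0.262, -0.965, 0.0], [0.0, 0.0, -1.0]]
contact_force: [0.7, 0.0, -0.7]
width: 0.0382
grip_force: 100.3
[0.49331455 0.14125818 0.19123897]
wrist 318.9004696487924 198.1159427250972 [318.91230589 195.3439296 ] [318.75744711 210.76174119]
268 138
[0.49329901 0.14113284 0.19125458]
scene 332.3325081464086 199.72001220765338 [332.32815953 201.66555834] [332.71399984 192.81017338]
282 139
```

View pics/fit.png

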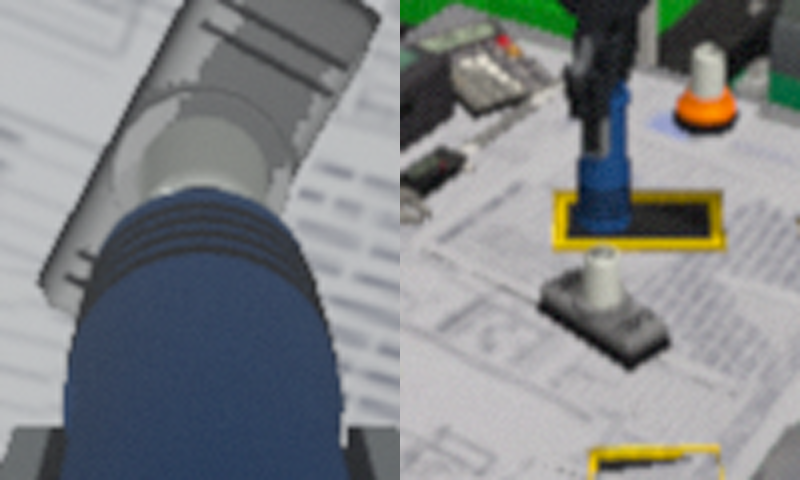

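In the wrist half of the picture, the tube cuff (col ~206) and the spigot (col ~204) line up. In the scene half they line up too (604 against 603.5 in crop columns). So both directions are aligned and I can lower it.

```bash
python3 -m jog '[[[0,0,1,0],[0,0,2,0],[0,0,3,0],[0,0,4,0],[0,0,5,0],[0,0,5.8,0],[0,0,6.3,0],[0,0,6.5,0]]]' - 115
python3 -m jog '[[[0,0,0.1,0],[0,0,0.2,0],[0,0,0.3,0],[0,0,0.4,0],[0,0,0.5,0],[0,0,0.5,0],[0,0,0.5,0],[0,0,0.5,0]]]'
```

```text
clock: 8.97
ee_pos: [0.4936, 0.1414, 0.1257]
tool_rot: [[0.965, 0.262, 0.0], [0.262, -0.965, 0.0], [0.0, -0.0, -1.0]]
contact_force: [0.6, 1.1, -0.2]
width: 0.0381
grip_force: 114.9
clock: 9.63
ee_pos: [0.4936, 0.1411, 0.1214]
tool_rot: [[0.965, 0.262, 0.001], [0.262, -0.965, 0.0], [0.001, 0.0, -1.0]]
contact_force: [0.7, 1.7, -0.1]
width: 0.038
grip_force: 114.9
```

```bash
python3 -m jog '[[[0,0,0.1,0],[0,0,0.2,0],[0,0,0.3,0],[0,0,0.4,0],[0,0,0.5,0],[0,0,0.6,0],[0,0,0.6,0],[0,0,0.6,0]]]'
python3 -m jog '[[[0,0,0.1,0],[0,0,0.2,0],[0,0,0.3,0],[0,0,0.4,0],[0,0,0.4,0],[0,0,0.4,0],[0,0,0.4,0],[0,0,0.4,0]]]'
```

```text
clock: 10.3
ee_pos: [0.4936, 0.1412, 0.1153]
tool_rot: [[0.965, 0.262, 0.001], [0.262, -0.965, 0.0], [0.001, -0.0, -1.0]]
contact_force: [0.5, 1.6, 1.1]
width: 0.038
grip_force: 114.9
clock: 10.97
ee_pos: [0.4935, 0.1411, 0.1113]
tool_rot: [[0.965, 0.262, 0.0], [0.262, -0.965, 0.0], [0.001, -0.0, -1.0]]
contact_force: [2.0, 2.6, 3.6]
width: 0.038
grip_force: 114.9
```

```bash
python3 -m jog '[[[0,0,0.1,0],[0,0,0.2,0],[0,0,0.3,0],[0,0,0.4,0],[0,0,0.4,0],[0,0,0.4,0],[0,0,0.4,0],[0,0,0.4,0]]]'
python3 - <<'E'
from h import *
o=[]
for n in ('wrist','scene'):
    p=optics.camera_params(n);im=optics.capture(n)[:,:,::-1]
    u,v=pix(p,[.4945,.1415,.06]);print(n,pix(p,[.4945,.1415,.037]),pix(p,[.4945,.1415,.082]))
    x,y=int(u-50),int(v-60); c=im[y:y+120,x:x+100]; print(x,y)
    o.append(cv2.resize(c,(400,480),interpolation=cv2.INTER_CUBIC))
cv2.imwrite('pics/fit2.png',np.hstack(o))
E
```

```text
clock: 11.63
ee_pos: [0.4939, 0.1415, 0.1097]
tool_rot: [[0.965, 0.262, 0.003], [0.262, -0.965, 0.001], [0.003, 0.0, -1.0]]
contact_force: [-2.8, 1.7, 27.9]
width: 0.0379
grip_force: 117.5
wrist [318.73453609 210.37763421] [318.60855476 234.99751951]
268 161
scene [332.30419143 212.38875378] [332.32815953 201.66555834]
282 146
```

View pics/fit2.png

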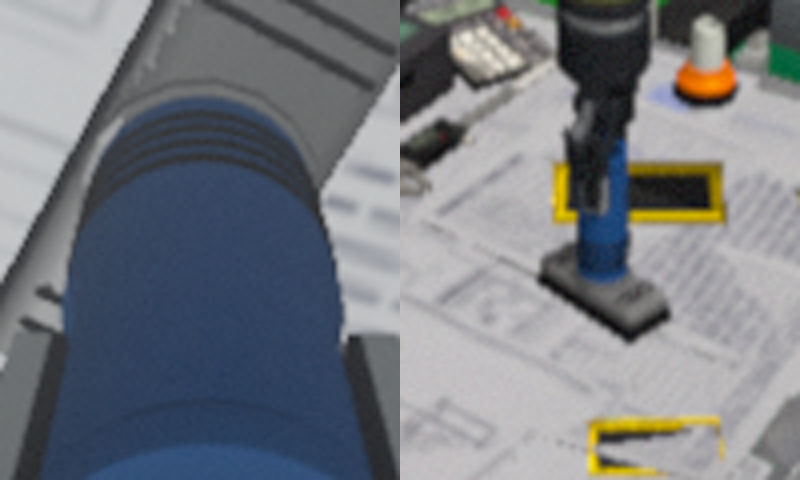

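The scene half shows the mouth's front edge at about row 216 of the full picture. That is where the collar should put it (about 216.6; 12 mm higher would be about 213.7). The force has risen sharply to 28 N. I'll press a little more, then back off and lift-test.

```bash
python3 -m jog '[[[0,0,0.05,0],[0,0,0.05,0],[0,0,0.05,0],[0,0,0.05,0],[0,0,0.05,0],[0,0,0.05,0],[0,0,0.05,0],[0,0,0.05,0]]]'
python3 -m jog '[[[0,0,-0.2,0],[0,0,-0.4,0],[0,0,-0.4,0],[0,0,-0.4,0],[0,0,-0.8,0],[0,0,-1.4,0],[0,0,-2,0],[0,0,-2,0]]]'
python3 - <<'E'
from h import *
p=optics.camera_params('scene');im=optics.capture('scene')[:,:,::-1]
e=robot.observe()['ee_pos'];print(e,robot.observe()['contact_force'])
c=im[120:240,270:400]
p2=optics.camera_params('wrist');im2=optics.capture('wrist')[:,:,::-1]
cv2.imwrite('pics/lift.png',np.hstack([cv2.resize(c,(390,360),interpolation=cv2.INTER_CUBIC),cv2.resize(im2[100:220,255:385],(390,360),interpolation=cv2.INTER_CUBIC)]))
E
```

```text
clock: 12.4
ee_pos: [0.4939, 0.1415, 0.1096]
tool_rot: [[0.965, 0.262, 0.003], [0.262, -0.965, 0.001], [0.003, 0.0, -1.0]]
contact_force: [-2.5, 2.8, 32.7]
width: 0.0379
grip_force: 117.4
clock: 13.07
ee_pos: [0.494, 0.1412, 0.1278]
tool_rot: [[0.965, 0.262, 0.002], [0.262, -0.965, 0.001], [0.002, -0.0, -1.0]]
contact_force: [-0.4, 0.4, -3.3]
width: 0.0384
grip_force: 115.3
[0.49392105 0.14115689 0.127426  ] [ 0.35520767 -0.61931736 -3.514975  ]
```

View pics/lift.png

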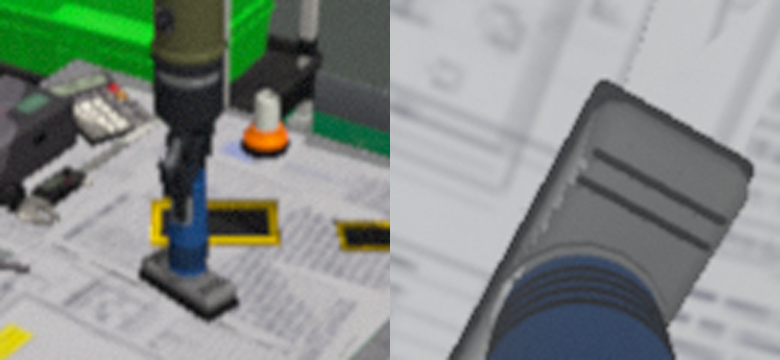

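The head is off the desk with the tube (about 3.3 N of weight) and the mouth is seated on the collar. In the wrist half, the head's far corners are at (325.7,127.3) and (375.7,153.3), and its left edge runs to (275,220).

```bash
python3 - <<'E'
from h import *
p=optics.camera_params('wrist')
for z in (.02,.03):
    a=[world(p,*q,z)[:2] for q in ((325.7,127.3),(375.7,153.3),(275,220))]
    d=a[0]-a[1]; l=a[0]-a[2]; print(np.degrees(np.arctan2(d[1],d[0]))-90,np.linalg.norm(d),np.degrees(np.arctan2(l[1],l[0])))
s=robot.observe(); R=s['tool_rot'];print(np.degrees(np.arctan2(R[1][0],R[0][0])),totool(.5514-s['ee_pos'][0],-.009-s['ee_pos'][1]))
E
```

```text
-11.633561649539274 0.04900298592191864 -13.873975001059934
-11.63356164953926 0.0470378957820668 -13.87397500105994
15.169897830668626 [ 1.65 16.    0.  ]
```

```bash
python3 -m jog '[[[0,0,-0.5,0],[0,0,-1,0],[0,0,-1.7,0],[0,0,-2.5,0],[0,0,-3.3,0],[0,0,-4,0],[0,0,-4,0],[0,0,-4,0]]]'
```

```text
clock: 13.83
ee_pos: [0.4937, 0.1411, 0.1674]
tool_rot: [[0.965, 0.262, 0.001], [0.262, -0.965, 0.0], [0.001, -0.0, -1.0]]
contact_force: [0.4, 0.1, -3.2]
width: 0.0382
grip_force: 115.4
```

```bash
python3 -m jog '[[[0.1,1,0,0],[0.3,3,0,0],[0.6,5.5,0,0],[0.9,8.5,0,0],[1.2,11.5,0,0],[1.4,14,0,0],[1.6,15.5,0,0],[1.7,16,0,0]]]'
python3 -m jog '[[[0,0,0,-1.5],[0,0,0,-4],[0,0,0,-7],[0,0,0,-10.5],[0,0,0,-14],[0,0,0,-17.5],[0,0,0,-21],[0,0,0,-24]]]'
python3 -m jog '[[[0,0,0,-3.5],[0,0,0,-7],[0,0,0,-11],[0,0,0,-14.5],[0,0,0,-17.5],[0,0,0,-19.5],[0,0,0,-20.5],[0,0,0,-21]]]'
python3 -m jog '[[[0,0,0,0],[0,0,0,0],[0,0,0,0],[0,0,0,0],[0,0,0,0],[0,0,0,0],[0,0,0,0],[0,0,0,0]]]'
python3 - <<'E'
from h import *
p=optics.camera_params('wrist');im=optics.capture('wrist')[:,:,::-1]
np.savez('w3.npz',**p); cv2.imwrite('pics/w3.png',im)
s=robot.observe(); print(s['ee_pos'])
E
```

```text
clock: 14.5
ee_pos: [0.552, -0.0144, 0.1661]
tool_rot: [[0.967, 0.256, -0.001], [0.256, -0.967, -0.003], [-0.001, 0.003, -1.0]]
contact_force: [-0.3, -0.1, -4.1]
width: 0.0385
grip_force: 115.8
clock: 15.17
ee_pos: [0.5508, -0.0068, 0.1666]
tool_rot: [[0.771, 0.637, -0.001], [0.637, -0.771, 0.001], [-0.0, -0.002, -1.0]]
contact_force: [0.2, 0.3, -3.1]
width: 0.0378
grip_force: 115.8
clock: 15.83
ee_pos: [0.551, -0.0075, 0.1666]
tool_rot: [[0.494, 0.869, -0.001], [0.869, -0.494, 0.001], [0.0, -0.001, -1.0]]
contact_force: [0.0, -0.1, -3.7]
width: 0.0381
grip_force: 115.7
clock: 16.5
ee_pos: [0.5516, -0.009, 0.1668]
tool_rot: [[0.497, 0.867, 0.0], [0.867, -0.497, -0.0], [-0.0, 0.0, -1.0]]
contact_force: [-0.0, 0.6, -2.5]
width: 0.0378
grip_force: 115.7
[ 0.55161087 -0.00899202  0.16678609]
```

View pics/w3.png

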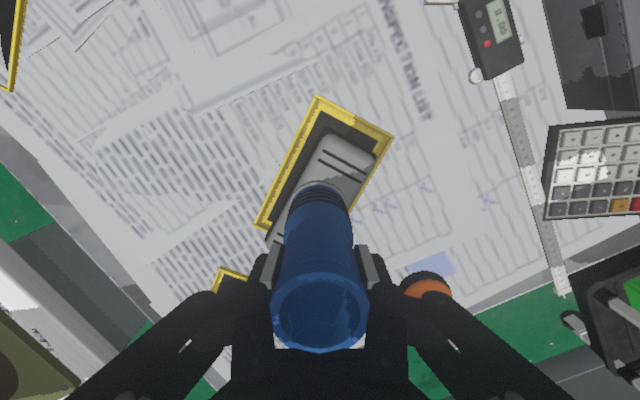

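The wrist view shows the head over the tray, parallel to it. The tray's rim corners are at (317,95), (393,137) and (257,226). I'll check the centre and then lower.

```bash
python3 - <<'E'
from h import *
p=dict(np.load('w3.npz'))
a=[world(p,*q,.012)[:2] for q in ((317,95),(393,137))]
d=a[0]-a[1]; yaw=np.degrees(np.arctan2(d[1],d[0])); x=np.array([d[1],-d[0]])/np.linalg.norm(d)
print(yaw-90,np.linalg.norm(d),(a[0]+a[1])/2-.08*x)
E
python3 -m jog '[[[0,0,0.5,0],[0,0,1.2,0],[0,0,2,0],[0,0,2.8,0],[0,0,3.5,0],[0,0,4,0],[0,0,4.4,0],[0,0,4.6,0]]]'
```

```text
32.638534479619466 0.08724293229580259 [ 0.55058393 -0.01106304]
clock: 17.22
ee_pos: [0.5513, -0.0089, 0.12]
tool_rot: [[0.497, 0.868, -0.001], [0.868, -0.497, -0.0], [-0.001, -0.001, -1.0]]
contact_force: [0.6, 0.1, -2.9]
width: 0.0382
grip_force: 115.7
```

Centre and yaw agree. Lowering slowly until it touches.

```bash
python3 -m jog '[[[0,0,0.1,0],[0,0,0.2,0],[0,0,0.3,0],[0,0,0.4,0],[0,0,0.5,0],[0,0,0.55,0],[0,0,0.6,0],[0,0,0.6,0]]]'
python3 -m jog '[[[0,0,0.03,0],[0,0,0.06,0],[0,0,0.08,0],[0,0,0.1,0],[0,0,0.1,0],[0,0,0.1,0],[0,0,0.1,0],[0,0,0.1,0]]]'
```

```text
clock: 17.88
ee_pos: [0.5516, -0.009, 0.1148]
tool_rot: [[0.497, 0.867, 0.0], [0.867, -0.497, -0.0], [-0.0, 0.0, -1.0]]
contact_force: [-0.4, -0.2, -3.7]
width: 0.0378
grip_force: 115.7
clock: 18.55
ee_pos: [0.5515, -0.0087, 0.1141]
tool_rot: [[0.497, 0.868, -0.0], [0.868, -0.497, 0.0], [0.0, -0.0, -1.0]]
contact_force: [-2.6, 0.5, 5.1]
width: 0.0383
grip_force: 115.9
```

```bash
python3 -m jog '[[[0,0,0,0],[0,0,0,0],[0,0,0,0],[0,0,0,0],[0,0,0,0],[0,0,0,0],[0,0,0,0],[0,0,0,0]]]' - 20
python3 -m jog '[[[0,0,0,0],[0,0,0,0],[0,0,0,0],[0,0,0,0],[0,0,0,0],[0,0,0,0],[0,0,0,0],[0,0,0,0]]]' 8 20
python3 -m jog '[[[0,0,-1,0],[0,0,-2.5,0],[0,0,-4.5,0],[0,0,-7,0],[0,0,-9.5,0],[0,0,-12,0],[0,0,-14,0],[0,0,-15,0]]]'
python3 -m jog '[[[-1,0,0,0],[-3,0,0,0],[-5,0,0,0],[-7,0,0,0],[-9,0,0,0],[-11,0,0,0],[-12,0,0,0],[-12,0,0,0]]]'
python3 - <<'E'
from h import *
o=[]
for n in ('wrist','scene'):
    p=optics.camera_params(n);im=optics.capture(n)[:,:,::-1]
    u,v=pix(p,[.551,-.009,.05]);x,y=int(np.clip(u-65,0,510)),int(np.clip(v-75,0,250)); print(n,x,y)
    o.append(cv2.resize(im[y:y+150,x:x+130],(390,450),interpolation=cv2.INTER_CUBIC))
    for z in (.041,.161): print(pix(p,[.5515,-.009,z]))
cv2.imwrite('pics/end.png',np.hstack(o))
E
```

```text
clock: 19.22
ee_pos: [0.5515, -0.0088, 0.1141]
tool_rot: [[0.497, 0.868, 0.0], [0.868, -0.497, 0.0], [0.0, 0.0, -1.0]]
contact_force: [-3.1, 0.6, 5.0]
width: 0.038
grip_force: 115.9
clock: 19.88
ee_pos: [0.5516, -0.009, 0.1138]
tool_rot: [[0.497, 0.868, 0.0], [0.868, -0.497, -0.0], [0.0, 0.0, -1.0]]
contact_force: [-0.1, 1.0, -0.6]
width: 0.0799
grip_force: 0.0
clock: 20.55
ee_pos: [0.5528, -0.0086, 0.2672]
tool_rot: [[0.497, 0.868, 0.005], [0.868, -0.497, 0.0], [0.003, 0.004, -1.0]]
contact_force: [0.1, -0.2, -0.9]
width: 0.0797
grip_force: 0.0
clock: 21.22
ee_pos: [0.4894, -0.1162, 0.2626]
tool_rot: [[0.501, 0.865, -0.004], [0.865, -0.501, -0.002], [-0.003, -0.003, -1.0]]
contact_force: [-0.3, 0.4, 0.0]
width: 0.08
grip_force: 0.0
wrist 253 0
[319.15936665  63.27223445]
[318.69614337  43.8453463 ]
scene 276 108
[341.47087828 185.82143186]
[341.93539633 157.50825818]
```

View pics/end.png

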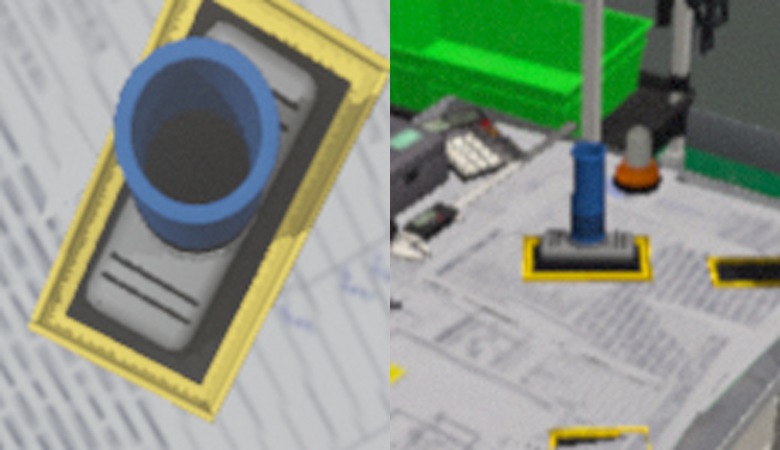

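The head sits flat inside the tray and parallel to it. The tube is upright, with its top where a fully seated tube should be (crop row ~147, predicted 148). Handing in.

```bash
python3 -m jog '[[[0,0,0,0],[0,0,0,0],[0,0,0,0],[0,0,0,0],[0,0,0,0],[0,0,0,0],[0,0,0,0],[0,0,0,0]]]' >/dev/null; python3 -c "
from bench import order; print(order.hand_in())"
```

```text
the job is handed in; nothing more can be done
None
```

I pressed the tube home on the wide head, lifted the head by the tube, set it flat and lengthwise in the large yellow tray with the tube upright, and handed the job in at about 22 s; no verdict came back.

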